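# Load a thread spool into the spring cup and hold it down

### The arm

A 7-joint arm with a two-finger parallel gripper is mounted at the origin on the work surface; the furniture and walls round the work are solid. World frame = base frame: x ahead of the robot, y to its left, z up, the work surface at z = 0. Lengths are in mm, angles in rad, forces in N, time in s.
With the tool pointing down it reaches from about 425 to 875 mm from the base axis. Payload 4.7 kg.
Tool frame: the origin (TCP) lies on the mounting face of the last link; the fingertips stand 182 mm ahead of it and the grasp point (between the pads) lies 164 mm ahead of it; z points along the fingers, x is the direction in which the jaws open and shut, and the axes are right-handed (so a half turn about z gives the same grasp; the last joint's range is limited). The gripper opens to 87 mm and grips with 3 to 60 N. Pads are 19 mm wide; open, the fingers measure 117 mm over their backs; the gripper's body (75 mm by 190 mm) begins 51 mm behind the grasp point.
Start: joints at [1.299, 0.321, -0.07, 1.45, 0.023, 1.371, -0.057], TCP at [183.234, -623.644, 404.787] pointing down, gripper open.
Joint ranges: [-2.86, 2.86], [-0.3, 2.09], [-1.38, 1.24], [0.06, 2.45], [-1.56, 4.7], [0.09, 2.05], [-2.69, 2.69]. Speed limits (rad/s): [2.57, 2.57, 3.14, 3.14, 3.14, 3.14, 3.14].

### API

Orientations are given as a rotation vector (axis times angle).
In Python, from station import * gives the robot as it stands.
- The arm moves only by the shell command python3 -m handwheel 'ROWS' [OPENING]. ROWS is JSON, a list of rows, each a list of 2 entries, a list of its own where there are three numbers: the shift along the tool's x, y, z in units of 30 mm (1.0 is 30 mm), then the turn about the tool's z in units of 6 degrees (1.0 is 6 degrees). A call has exactly 5 rows; each row shifts and turns the commanded pose from where the row before left it, along the tool's axes as they then stand; what a row does not reach is not made up. A row lasts 1/12 s, in which the tool goes at most 41.7 mm and 7.16 degrees, less where a joint would pass 70% of its speed; a pose out of reach is approached as far as the arm can. A call is refused whole if a number of a shift passes 1 or a number of a turn 1, either way. A call with a gripper value outside its range is refused whole. OPENING is the opening, from 0 (shut) to 1 (fully open), set as the call begins (- or left out, the last holds). The fingers move at their own pace and stop on an object; the grip force is fixed at half the most. Time passes only in rows, so rows that do not move let the fingers close, or fill a call up. It gives the time, the measured TCP pose, the force and the opening at its end, in the units of the state.
- get_obs(): the state, without advancing time (a new reading comes with each control period).
- get_image(name): name is "side" or "top" or "wrist"; returns a dict with "image" (420x560x3 uint8, red, green, blue), "depth" (420x560 float32, mm along the optical axis (not along the pixel's ray), 0 where there is no reading), "camera_matrix" (3x3 intrinsics, pixels), "extrinsics" (4x4, takes a point from world to camera coordinates); the wrist camera has in their place "tool_from_camera" (4x4, takes a point from camera to tool coordinates, whose origin is the TCP and whose axes are the tool frame's). Camera axes: x right, y down, z forward; pixel columns grow to the right and rows downward; lengths in mm; the calibration is good to about 2 mm. A picture is of the moment at which its call begins: read the wrist's pose just before it.
- close_job(): hands the job in, once; it reports no verdict.
The state is a dict: "time": time; "joint_pos": joint angles; "joint_velocities": joint speeds; "joint_torque": joint torques, N m; "tool_pos": TCP position; "orientation": TCP orientation; "ft_force": force on the tool from outside, world axes, zero at the start; "torque": the same for the moment, N m; "opening": finger opening in mm.
Only numpy, scipy, OpenCV 4.12 (cv2) and the standard library are available. Lean on these libraries where they do the work, as an engineer would, in place of code of your own. Each camera call takes 0.05 s, during which the arm holds its last target. There are 200 camera calls.

### The job

Pick up the tall white thread spool that stands on the bench and lower it gently, upright, into the open spring cup (the round metal tube on a flange), without dropping it. Then press it straight down against the sprung plunger inside until the plunger is fully down on its stop, without forcing it, and finish while still holding the spool down there: do not let go. Leave the card cup, the small reel and the wax cake where they are.

Things in the scene. Friction and masses are not known exactly. Their poses are not given: they have to be found in the camera images.
- thread_spool: tall cylindrical spool of white thread standing on end on the bench: 108 mm tall (its core shows 3 mm more at each end), 43 mm in diameter over the thread, about 0.1 kg. Origin: centre of its lower end; z up along its axis. Grip it round the barrel near the top, so that the fingertips stay within the top 45 mm
- spool_top (a point): centre of the spool's upper end, 108 mm above its origin
- spring_cup: fixed spring cup: dark round flange 88 mm in diameter and 8 mm thick with an upright aluminium tube, 58 mm outside and 50 mm inside, flaring a little at the mouth to 66 mm outside; rim 70 mm above the bench. Origin: on its axis at the bench top; z up
- cup_rim (a point): centre of the cup's open mouth, 70 mm above the bench. Keep the arm clear of the fixed furniture beside the work: a stack of black books 0.39 m tall close in front of the robot (to the right of the work) and a green book press 0.45 m tall to the left. Either the cup or the spool may be the one nearer the robot
- plunger: round black plate, 46 mm in diameter, inside the cup: the sprung plunger. Origin: centre of its upper face; z up. Unpressed the face is 44 mm above the bench (26 mm below the rim), on its stop it is 20 mm above the bench. It pushes back with about 3 N at first, rising by 250 N per m to about 9 N just before the stop; beyond that it does not yield. It springs back up if let go. Keep the push on it under 40 N
- plunger_face (a point): centre of the plunger's upper face
- core_cup: brown card cup with rubber bands, open, 91 mm in diameter and 100 mm tall, loose; a bystander. Origin: centre of its underside
- thread_reel: small reel of brown thread, 36 mm in diameter and 45 mm tall, loose; a bystander. Origin: centre of its underside
- beeswax: small yellow-brown wax cake, 31 x 45 x 19 mm, loose; a bystander. Origin: centre of its underside
There are look-alikes about, which are no part of the job. There is more than one size of the thread_spool; the job needs the larger. What is shaped like the spring_cup but orange is not meant.

How it is judged:
By the outcome, as a careful person would: the job done as asked, in the order asked, and still so for the second after the job is handed in, while the arm keeps its last pose, push and grip.
It also fails if it takes over 37 s, if anything falls off the work surface, if the arm or the gripper's body presses on something with over 40 N, if the wrist force passes 120 N, or if a joint passes its speed limit or range.

## Working session

There is one attempt and no reset: what is moved stays moved. The work goes in short steps, Python scripts to look and compute and a shell command to move; the robot and the scene stay as the last step left them, time stands still between calls to the robot, and variables do not carry over. Pictures are saved under pics/ and viewed, about 8 in all and at most 12, crops included, and the job is handed in when it is done.

```bash
mkdir -p pics; ls
python3 - <<'E'
from station import *
import cv2,numpy as np
o=get_obs();print(o)
for n in("top","side"):
    d=get_image(n);cv2.imwrite(f"pics/{n}1.png",cv2.resize(d["image"][:,:,::-1],(800,600)));np.savez(f"pics/{n}1.npz",**d)
    print(n,d["camera_matrix"],d["extrinsics"])
E
```

```text
pics
{'time': 0.0, 'joint_pos': array([ 1.29907734,  0.32180019, -0.07008379,  1.45165411,  0.02262162,
        1.37080593, -0.05688615]), 'joint_velocities': array([-0.00080559, -0.00133597, -0.00026882,  0.00161758,  0.00113972,
        0.00011698, -0.00025447]), 'joint_torque': array([ 3.11517142e-04, -4.91301048e+01, -4.04193308e-01, -3.12530279e+01,
       -6.42041839e-02,  4.36402566e-02,  1.88971903e-04]), 'tool_pos': array([ 183.17014001, -623.4436108 ,  403.68649709]), 'orientation': array([-2.51440141e+00,  1.88173353e+00,  2.47216514e-03]), 'ft_force': array([-0.15267946, -0.32781991,  0.92694214]), 'torque': array([ 0.02925492, -0.08021808,  0.02508706]), 'opening': 87.0193491507491}
top [[456.01510461   0.         283.11502547]
 [  0.         456.01510461 207.70827433]
 [  0.           0.           1.        ]] [[ 1.86245499e-02 -9.99719309e-01 -1.46434161e-02  3.32709484e+02]
 [-9.86922963e-01 -1.60367973e-02 -1.60392912e-01  4.89195988e+02]
 [ 1.60113057e-01  1.74391694e-02 -9.86944621e-01  9.04893773e+02]
 [ 0.00000000e+00  0.00000000e+00  0.00000000e+00  1.00000000e+00]]
side [[386.69389181   0.         281.2810643 ]
 [  0.         386.69389181 212.23348951]
 [  0.           0.           1.        ]] [[-9.26081833e-01 -3.77321380e-01  1.00713415e-03  5.69318860e+02]
 [-1.52425659e-01  3.71662828e-01 -9.15769163e-01  2.73175893e+01]
 [ 3.45164971e-01 -8.48230699e-01 -4.01703653e-01  1.05761159e+03]
 [ 0.00000000e+00  0.00000000e+00  0.00000000e+00  1.00000000e+00]]
```

View pics/top1.png

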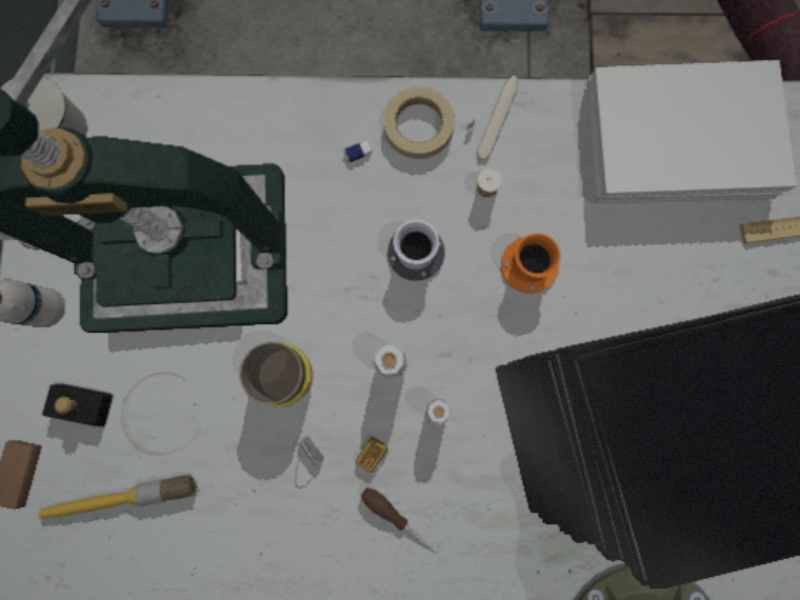

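View pics/side1.png

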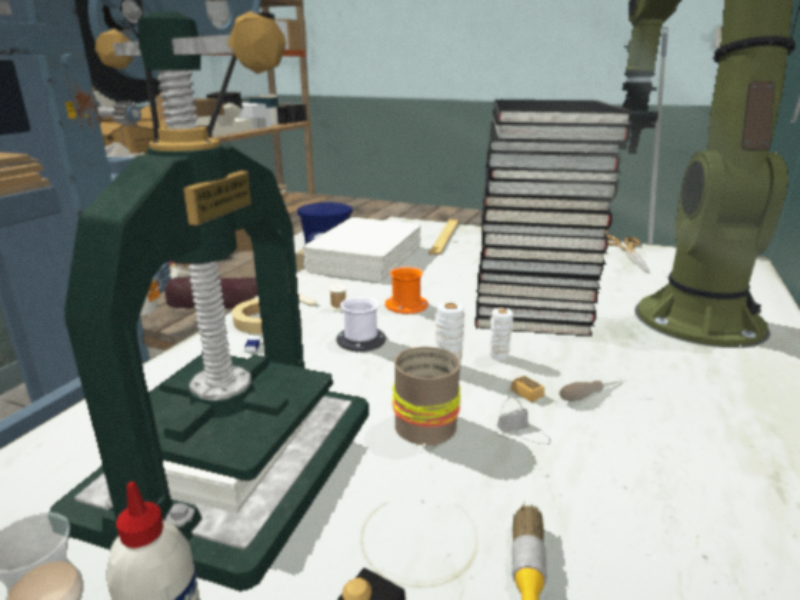

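The top view (800x600) shows the larger spool with its top at (389,360). The metal cup's rim is at (416,243), the small spool at (438,411) and the card cup at (275,373). The wax is at (372,455), the reel at (488,183), and the book stack spans x 500–800, y 300–590. I'll locate these in world coordinates.

```bash
cat > h.py <<'E'
import numpy as np
def cloud(d):
    K=d["camera_matrix"];T=d["extrinsics"];z=d["depth"].astype(float)
    v,u=np.mgrid[:420,:560]
    p=np.stack([(u-K[0,2])/K[0,0]*z,(v-K[1,2])/K[1,1]*z,z],-1)
    w=(p-T[:3,3])@T[:3,:3]; w[z<=0]=np.nan; return w
def ray(d,u,v,h):
    K=d["camera_matrix"];T=d["extrinsics"]
    r=T[:3,:3].T@np.array([(u-K[0,2])/K[0,0],(v-K[1,2])/K[1,1],1]);c=-T[:3,:3].T@T[:3,3]
    return c+r*(h-c[2])/r[2]
E
python3 - <<'E'
from h import *
import cv2
d=np.load("pics/top1.npz");s=.7
w=cloud(d)
for n,u,v,h in[("spool",389,360,108),("cup",416,243,70),("small",438,411,80),("card",275,373,100),("wax",372,455,19),("reel",488,183,45),("orange",535,257,70)]:
    print(n,ray(d,u*s,v*s,h).round(1))
def circ(p):
    A=np.c_[2*p[:,:2],np.ones(len(p))];x=np.linalg.lstsq(A,(p[:,:2]**2).sum(1),rcond=None)[0];return x[:2].round(1),np.sqrt(x[2]+x[0]**2+x[1]**2).round(1)
def near(c,r,lo,hi):
    m=(np.hypot(w[...,0]-c[0],w[...,1]-c[1])<r)&(w[...,2]>lo)&(w[...,2]<hi);return w[m]
c=ray(d,389*s,360*s,108);p=near(c,35,100,120);print("spool top",len(p),p.mean(0),(p.min(0)+p.max(0))/2,np.ptp(p,0))
c=ray(d,416*s,243*s,70);p=near(c,45,63,80);print("rim",len(p),p.mean(0),(p.min(0)+p.max(0))/2,np.ptp(p,0))
p=near(c,15,-20,60);print("plunger",len(p),np.median(p,0))
b=w[(w[...,2]>370)&(w[...,2]<410)&(w[...,1]<0)];print("books",b.min(0),b.max(0))
import numpy as np
q=np.array([[ray(d,u*s,v*s,390)] for u,v in[(498,368),(800,297),(525,510),(645,585),(800,560)]]);print(q.round(0)[:,0])
b=w[(w[...,2]>60)&(w[...,1]>150)];print("press",b[:,1].min(),b[:,2].max(),b[:,0].min())
b=w[(w[...,2]>150)&(w[...,1]>100)];print("press hi",b.min(0),b.max(0))
d2=np.load("pics/side1.npz");w=cloud(d2)
for n,u,v,h in[("spool",451,306,108),("cup",361,308,70)]: print(n,ray(d2,u*s,v*s,h).round(1))
E
```

```text
spool [387. 359. 108.]
cup [556.8 325.6  70. ]
small [321.1 292.2  80. ]
card [367.4 511.9 100. ]
wax [256.5 383.8  19. ]
reel [656.3 220.   45. ]
orange [538.9 156.4  70. ]
spool top 348 [388.06185475 358.19597861 107.18666312] [388.46061388 358.84185142 106.57235506] [40.34416844 40.29112981 11.86534875]
rim 281 [562.25143141 325.00810936  67.98406024] [559.52782152 325.19697784  68.15157643] [63.83236688 63.66621891 10.24705968]
plunger 155 [556.94441766 325.85706478  44.15282964]
books [205.43089677 -30.31816289 371.03761734] [ 4.32283685e+02 -1.66883289e-03  3.83219200e+02]
[[364. 250. 390.]
 [432. -22. 390.]
 [242. 227. 390.]
 [183. 127. 390.]
 [206.  -5. 390.]]
press 150.00022443872044 487.3418989901792 182.50002620895958
press hi [175.7022504  100.0105403  150.02733033] [676.48800534 827.14358303 487.34189899]
spool [386.4 362.6 108. ]
cup [548.  345.4  70. ]
```

```bash
python3 -m handwheel '[[[0,0,-1],0],[[0,0,-1],0],[[0,0,-1],0],[[0,0,-1],0],[[0,0,-1],0]]' 1; python3 -m handwheel '[[[0,-0.5,-1],-0.2],[[0,-0.8,-0.8],-0.35],[[0,-1,-0.2],-0.44],[[0,-1,0],-0.44],[[0,-1,0],-0.44]]'
python3 - <<'E'
from h import *
d=np.load("pics/top1.npz");w=cloud(d);v,u=np.mgrid[:420,:560]
m=(w[...,2]>200)&(u<210);print("press>200",np.nanpercentile(w[m],[1,99],axis=0).round())
m=(w[...,2]>30)&(u<210)&(v<235);print("press>30",np.nanpercentile(w[m],[1,99],axis=0).round())
m=(w[...,2]>200)&(u>340)&(v>200);print("books",np.nanpercentile(w[m],[1,99],axis=0).round())
E
python3 -c "
from station import *;print(get_obs()['joint_pos'].round(2),get_obs()['orientation'])"
```

```text
time: 0.52
tool_pos: [183.1, -623.4, 555.7]
orientation: [-2.515, 1.882, 0.001]
ft_force: [-0.5, -1.0, 0.0]
opening: 86.9
time: 0.93
tool_pos: [304.8, -577.7, 615.0]
orientation: [2.688, -1.625, 0.001]
ft_force: [0.4, -0.1, 0.1]
opening: 87.0
press>200 [[522. 529. 206.]
 [663. 804. 484.]]
press>30 [[443. 527.  31.]
 [770. 883. 479.]]
books [[186. -21. 221.]
 [424. 176. 382.]]
[ 1.14  0.33 -0.15  1.02  0.05  1.79 -0.07] [ 2.68805841e+00 -1.62524071e+00  1.18248373e-03]
```

```bash
for i in 1 2 3 4; do python3 -m handwheel '[[[0,-1,0],-0.44],[[0,-1,0],-0.44],[[0,-1,0],-0.44],[[0,-1,0],-0.44],[[0,-1,0],-0.44]]' | grep -E "tool|orient|force"; done
```

```text
tool_pos: [430.7, -496.1, 613.9]
orientation: [-2.857, 1.305, 0.002]
ft_force: [0.2, 0.1, 0.5]
tool_pos: [534.3, -388.0, 613.9]
orientation: [-2.989, 0.968, 0.002]
ft_force: [-0.1, -0.1, -0.7]
tool_pos: [610.5, -259.1, 613.9]
orientation: [-3.08, 0.618, 0.002]
ft_force: [-0.2, 0.8, -0.2]
tool_pos: [655.3, -116.3, 613.9]
orientation: [-3.131, 0.26, 0.002]
ft_force: [-0.5, 0.5, 0.2]
```

```bash
for i in 1 2; do python3 -m handwheel '[[[0,-1,0],-0.44],[[0,-1,0],-0.44],[[0,-1,0],-0.44],[[0,-1,0],-0.44],[[0,-1,0],-0.44]]' | grep -E "tool|orient|force"; done; python3 -c "
from station import *;print(get_obs()['joint_pos'].round(2))"
```

```text
tool_pos: [666.3, 33.0, 613.9]
orientation: [3.14, 0.102, -0.002]
ft_force: [0.4, -0.2, -0.8]
tool_pos: [642.9, 180.9, 613.9]
orientation: [3.107, 0.462, -0.002]
ft_force: [0.8, 0.0, -0.5]
[ 0.08  0.43 -0.66  0.96  0.27  1.83 -0.17]
```

```bash
python3 -m handwheel '[[[0,0,0.5],1],[[0,0,0.6],1],[[0,0,0.6],1],[[0,0,0.6],1],[[0,0,0.6],1]]'; python3 -m handwheel '[[[0,0,0.6],1],[[0,0,0.6],1],[[0,0,0.6],1],[[0,0,0],0],[[0,0,0],0]]'
python3 - <<'E'
from station import *
import numpy as np
from scipy.spatial.transform import Rotation as R
o=get_obs();print(o['joint_pos'].round(2));M=R.from_rotvec(o['orientation']).as_matrix();print(M.round(3))
print(M.T@(np.array([388,359,o['tool_pos'][2]])-o['tool_pos'])/30)
E
```

```text
time: 3.85
tool_pos: [642.9, 179.5, 526.2]
orientation: [3.119, -0.369, -0.001]
ft_force: [0.9, -1.1, -0.5]
opening: 87.1
time: 4.27
tool_pos: [642.9, 179.3, 472.5]
orientation: [3.025, -0.84, -0.004]
ft_force: [-0.3, -0.1, 0.6]
opening: 86.8
[ 0.07  0.39 -0.53  1.28  0.19  1.53 -0.98]
[[ 0.857 -0.516 -0.003]
 [-0.516 -0.857 -0.001]
 [-0.002  0.002 -1.   ]]
[-10.36805497  -0.74932574   0.01621257]
```

```bash
python3 -m handwheel '[[[-0.8,0,0.2],0],[[-1,-0.1,0.3],0],[[-1,-0.1,0.3],0],[[-1,-0.1,0.3],0],[[-1,-0.1,0.3],0]]'; python3 -m handwheel '[[[-1,-0.1,0.3],0],[[-1,-0.1,0.3],0],[[-1,-0.1,0.3],0],[[-1,-0.05,0.3],0],[[-1,0,0.2],0]]';  python3 -m handwheel '[[[-0.57,0,0],0],[[0,0,0],0],[[0,0,0],0],[[0,0,0],0],[[0,0,0],0]]'
python3 - <<'E'
from station import *
import numpy as np,cv2
o=get_obs();print(o['joint_pos'].round(2),o['tool_pos'],o['orientation'])
d=get_image("wrist");np.savez("pics/w1.npz",pos=o['tool_pos'],rv=o['orientation'],**d);cv2.imwrite("pics/w1.png",d["image"][:,:,::-1])
print(d["tool_from_camera"],d["camera_matrix"])
E
```

```text
time: 4.68
tool_pos: [525.1, 265.6, 433.2]
orientation: [-3.025, 0.84, -0.003]
ft_force: [0.6, 0.0, 0.1]
opening: 86.8
time: 5.1
tool_pos: [402.0, 352.5, 390.7]
orientation: [-3.026, 0.839, -0.002]
ft_force: [-0.3, -0.3, 0.0]
opening: 86.9
time: 5.52
tool_pos: [390.1, 359.3, 390.4]
orientation: [-3.025, 0.847, -0.002]
ft_force: [0.1, -0.1, -0.4]
opening: 87.1
[-0.13  0.12 -0.71  1.75  0.08  1.3  -1.41] [390.06217155 359.25411293 390.36822966] [-3.02458131e+00  8.47113507e-01 -1.62660222e-03]
[[ 9.99999780e-01  5.53345819e-04 -3.66063036e-04 -1.62173881e+00]
 [-4.45822112e-04  9.69034966e-01  2.46923137e-01 -6.69213524e+01]
 [ 4.91361767e-04 -2.46922919e-01  9.69035000e-01  1.93246530e+01]
 [ 0.00000000e+00  0.00000000e+00  0.00000000e+00  1.00000000e+00]] [[298.15650966   0.         283.814558  ]
 [  0.         298.15650966 213.53267546]
 [  0.           0.           1.        ]]
```

View pics/w1.png

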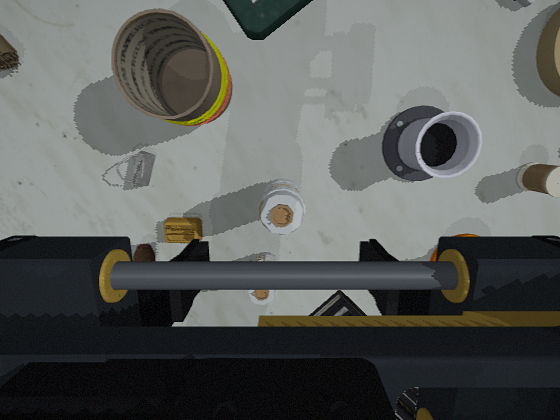

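The wrist view shows the spool's top centred near (282,212), the cup's rim near (449,144), and the small spool at (262,290) behind the rod. I'll convert these to world positions.

```bash
cat >> h.py <<'E'
from scipy.spatial.transform import Rotation as R
def wT(d):
    T=np.eye(4);T[:3,:3]=R.from_rotvec(d["rv"]).as_matrix();T[:3,3]=d["pos"];return T@d["tool_from_camera"]
def wray(d,u,v,h):
    K=d["camera_matrix"];T=wT(d);r=T[:3,:3]@np.array([(u-K[0,2])/K[0,0],(v-K[1,2])/K[1,1],1]);c=T[:3,3];return c+r*(h-c[2])/r[2]
def wcloud(d):
    K=d["camera_matrix"];T=wT(d);z=d["depth"].astype(float);v,u=np.mgrid[:420,:560]
    p=np.stack([(u-K[0,2])/K[0,0]*z,(v-K[1,2])/K[1,1]*z,z],-1)@T[:3,:3].T+T[:3,3];p[z<=0]=np.nan;return p
E
python3 - <<'E'
from h import *
d=np.load("pics/w1.npz");w=wcloud(d)
print(wray(d,282,212,108),wray(d,449,144,70))
for c,r,lo,hi in[((388,359),32,98,120),((558,325),45,64,80),((558,325),15,0,60),((321,292),30,60,110)]:
    p=w[(np.hypot(w[...,0]-c[0],w[...,1]-c[1])<r)&(w[...,2]>lo)&(w[...,2]<hi)]
    if len(p): print(len(p),((p.min(0)+p.max(0))/2).round(1),np.ptp(p,0).round(1),np.median(p,0).round(1))
M=R.from_rotvec(d["rv"]).as_matrix();print(M.T@(np.array([387.5,358.5,0])-d["pos"])/30)
E
```

```text
[388.20180742 362.23370423 108.        ] [559.40887591 327.86101367  70.        ]
1489 [386.6 361.2 105.6] [40.5 40.1 15.1] [387.6 362.3 108.2]
1393 [557.7 327.4  68.3] [65.2 64.9  8.5] [567.8 323.   69.5]
625 [558.  325.1  44.2] [29.4 29.3  4.9] [558.1 325.   44.7]
338 [317.7 290.8  78.4] [28.6 23.8 15.6] [317.3 288.9  82.7]
[-0.07071957  0.07727049 13.01215728]
```

```bash
python3 -m handwheel '[[[-0.1,0,0.5],0],[[0,0,0.8],0],[[0,0,0.8],0],[[0,0,0.8],0],[[0,0,0.7],0]]'; python3 -m handwheel '[[[0,0,0.5],0],[[0,0,0.3],0],[[0,0,0.08],0],[[0,0,0],0],[[0,0,0],0]]';  python3 - <<'E'
from station import *
import numpy as np,cv2
o=get_obs();print(o['tool_pos'],o['orientation'])
d=get_image("wrist");np.savez("pics/w2.npz",pos=o['tool_pos'],rv=o['orientation'],**d)
s=get_image("side")
im=np.hstack([d["image"],cv2.resize(s["image"][130:270,220:406],(560,420))])
cv2.imwrite("pics/w2.png",cv2.resize(im[:,:,::-1],(800,300)))
E
```

```text
time: 5.98
tool_pos: [386.9, 360.6, 280.3]
orientation: [3.025, -0.847, -0.0]
ft_force: [0.4, 0.7, -0.2]
opening: 86.8
time: 6.4
tool_pos: [386.6, 361.8, 256.2]
orientation: [-3.025, 0.845, -0.001]
ft_force: [0.1, 0.5, 0.3]
opening: 86.8
[386.60218008 361.77723899 256.18958958] [-3.02455228e+00  8.45276199e-01 -1.19061754e-03]
```

View pics/w2.png

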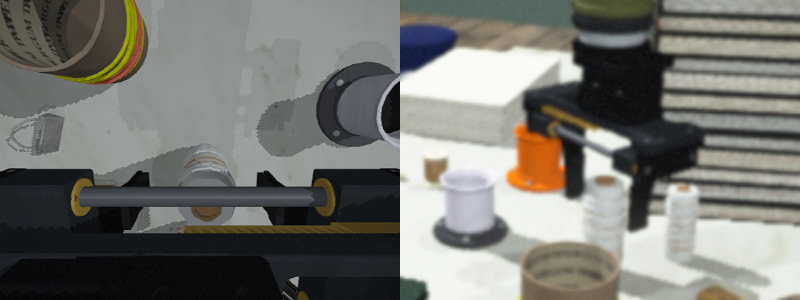

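Run:
```python
from h import *
from station import *
import cv2
d=np.load("pics/w2.npz");w=wcloud(d);M=R.from_rotvec(d["rv"]).as_matrix()
t=(w-d["pos"])@M
m=(abs(t[...,0])<30)&(w[...,2]>25)&(w[...,2]<114)&(t[...,1]<40)&(t[...,1]>-40)
p=t[m];print(len(p),((p.min(0)+p.max(0))/2).round(1),p.min(0).round(1),p.max(0).round(1))
for lo in range(30,112,10):
    q=t[m&(w[...,2]>lo)&(w[...,2]<lo+10)]
    if len(q)>3: print(lo,q.min(0).round(1),q.max(0).round(1),len(q))
s=get_image("side");K=s["camera_matrix"];T=s["extrinsics"]
for zt in(164,182):
  for x in(-43,0,43):
    P=T[:3,:3]@(d["pos"]+M@np.array([x,0,zt]))+T[:3,3];q=K@P/P[2];print(zt,x,q[:2].round(1))
cv2.imwrite("pics/s2.png",cv2.resize(s["image"][160:260,260:380],(720,600),interpolation=cv2.INTER_CUBIC)[:,:,::-1])
```

```text
5180 [  0.3  -1.9 187.2] [-21.5 -21.5 143.1] [ 22.   17.7 231.2]
30 [-21.1 -21.3 216.2] [ 21.9  -4.8 226.2] 194
40 [-21.3 -21.1 206.2] [ 21.1  -3.7 216.1] 196
50 [-19.8 -21.1 196.3] [ 21.2  -7.4 206. ] 183
60 [-21.5 -21.4 186.7] [ 21.2  -3.4 196.1] 369
70 [-21.  -21.3 176.2] [ 21.4  -5.3 183.9] 288
80 [-20.7 -21.5 166.3] [ 21.4  -5.6 176.2] 320
90 [-20.8 -21.4 156.2] [ 22.   -5.2 166.2] 805
100 [-18.4 -19.  146.2] [ 20.3  17.7 156.2] 2396
110 [ -9.5 -12.7 143.1] [ 10.5  11.9 146.2] 360
164 -43 [328.8 227.6]
164 0 [315.4 220.7]
164 43 [302.9 214.2]
182 -43 [328.4 235.2]
182 0 [315.1 228. ]
182 43 [302.7 221.4]
```

View pics/s2.png

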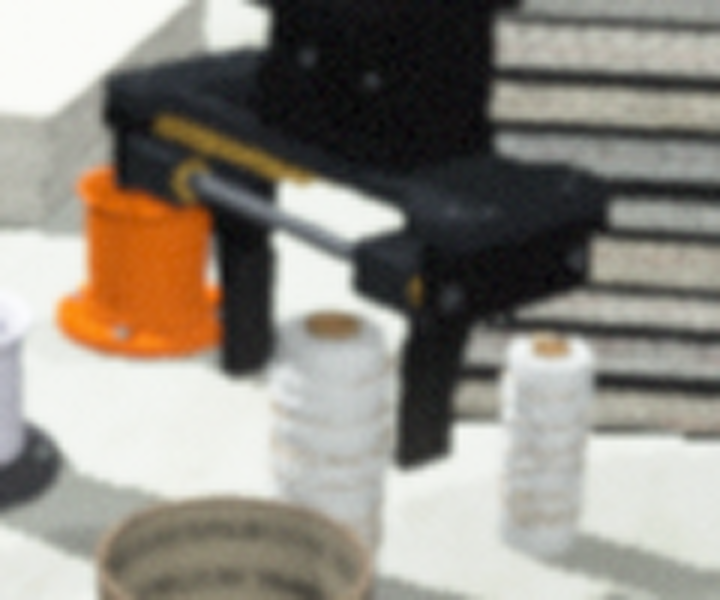

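The wrist depth puts the spool centred between the pads, at x≈0 and y≈0 in the tool frame. The crop shows it standing upright at (330,430) between the fingers, with the tips about 30 mm below its top. I'll close the gripper.

```bash
python3 -m handwheel '[[[0,0,0],0],[[0,0,0],0],[[0,0,0],0],[[0,0,0],0],[[0,0,0],0]]' 0.3;python3 -m handwheel '[[[0,0,0],0],[[0,0,0],0],[[0,0,0],0],[[0,0,0],0],[[0,0,0],0]]'; python3 -m handwheel '[[[0,0,0],0],[[0,0,0],0],[[0,0,0],0],[[0,0,0],0],[[0,0,0],0]]'
```

```text
time: 6.97
tool_pos: [386.0, 361.5, 255.4]
orientation: [3.026, -0.845, 0.0]
ft_force: [-0.7, -0.5, 0.9]
opening: 61.7
time: 7.38
tool_pos: [386.0, 361.5, 255.2]
orientation: [3.026, -0.845, -0.0]
ft_force: [-0.3, 0.3, -0.5]
opening: 41.9
time: 7.8
tool_pos: [386.0, 361.5, 255.2]
orientation: [3.026, -0.845, -0.0]
ft_force: [-0.2, -1.0, -0.7]
opening: 41.7
```

```bash
python3 -m handwheel '[[[0,0,-0.2],0],[[0,0,-0.5],0],[[0,0,-0.8],0],[[0,0,-0.9],0],[[0,0,-0.8],0]]' 0;python3 -m handwheel '[[[0,0,-0.5],0],[[0,0,-0.2],0],[[0,0,-0.1],0],[[0,0,0],0],[[0,0,0],0]]'
python3 - <<'E'
from station import *
from h import *
o=get_obs();M=R.from_rotvec(o['orientation']).as_matrix()
print(o['tool_pos'],M.round(4),M.T@(np.array([557.2,327.5,o['tool_pos'][2]])-o['tool_pos'])/30)
E
```

```text
time: 8.22
tool_pos: [385.6, 361.7, 352.9]
orientation: [-3.026, 0.844, 0.0]
ft_force: [0.9, 0.0, -0.5]
opening: 41.4
time: 8.63
tool_pos: [385.7, 361.2, 374.2]
orientation: [3.024, -0.844, -0.002]
ft_force: [0.9, -0.6, -2.4]
opening: 41.4
[385.74686928 361.23543762 374.1851248 ] [[ 8.553e-01 -5.181e-01 -1.500e-03]
 [-5.181e-01 -8.553e-01 -1.200e-03]
 [-7.000e-04  1.800e-03 -1.000e+00]] [ 5.47094983 -1.99890076 -0.00738661]
```

```bash
python3 -m handwheel '[[[0.3,-0.1,0],0],[[0.6,-0.2,0],0],[[0.8,-0.3,0],0],[[0.9,-0.35,0],0],[[0.9,-0.35,0],0]]';python3 -m handwheel '[[[0.8,-0.3,0],0],[[0.6,-0.2,0],0],[[0.35,-0.15,0],0],[[0.15,-0.05,0],0],[[0,0,0],0]]';python3 -m handwheel '[[[0.07,0,0],0],[[0,0,0],0],[[0,0,0],0],[[0,0,0],0],[[0,0,0],0]]'
cat > look.py <<'E'
import sys
from station import *
from h import *
import cv2
o=get_obs();print(o['time'],o['tool_pos'],o['orientation'],o['ft_force'],o['opening'])
M=R.from_rotvec(o['orientation']).as_matrix()
d=dict(get_image("wrist"),pos=o['tool_pos'],rv=o['orientation'])
w=wcloud(d);t=(w-d["pos"])@M
print("spool in tool, by tool z:")
for lo in range(140,290,25):
    q=t[(abs(t[...,0])<26)&(abs(t[...,1])<30)&(t[...,2]>lo)&(t[...,2]<lo+25)&(w[...,2]>75)]
    if len(q)>5: print(lo,q.min(0).round(1),q.max(0).round(1),len(q))
c=(558.5,327.5);p=w[(np.hypot(w[...,0]-c[0],w[...,1]-c[1])<45)&(w[...,2]>64)&(w[...,2]<75)]
if len(p):print("rim w",p.min(0),p.max(0),len(p))
tp=get_image("top");s=get_image("side")
w2=cloud(tp);p=w2[(np.hypot(w2[...,0]-c[0],w2[...,1]-c[1])<45)&(w2[...,2]>66)&(w2[...,2]<75)]
if len(p):print("rim top",p.min(0),p.max(0),len(p))
a=cv2.resize(s["image"][150:270,200:320],(600,600),interpolation=cv2.INTER_CUBIC);b=cv2.resize(d["image"][:,80:480],(200,210))
im=np.zeros((600,800,3),np.uint8);im[:,:600]=a;im[:210,600:]=b
im[210:410,600:]=cv2.resize(tp["image"][120:220,240:340],(200,200))
cv2.imwrite(sys.argv[1],im[:,:,::-1])
E
python3 look.py pics/l1.png
```

```text
time: 9.05
tool_pos: [497.6, 339.7, 374.0]
orientation: [3.024, -0.844, -0.001]
ft_force: [0.2, -0.1, -0.4]
opening: 41.8
time: 9.47
tool_pos: [556.4, 328.5, 374.1]
orientation: [3.025, -0.846, -0.003]
ft_force: [0.0, -0.4, -0.7]
opening: 41.5
time: 9.88
tool_pos: [556.8, 328.2, 375.6]
orientation: [3.026, -0.844, 0.001]
ft_force: [-0.9, 0.3, -1.2]
opening: 41.8
9.8833 [556.8218954  328.21498394 375.64014921] [ 3.02616677e+00 -8.43595764e-01  7.25312608e-04] [-0.91896378  0.2722204  -1.22231636] 41.784744914777384
spool in tool, by tool z:
140 [-25.9 -22.2 140. ] [ 25.9  16.9 165. ] 3992
165 [-26.  -22.1 165.1] [ 26.  -8. 190.] 1070
190 [-22.5 -22.2 190.1] [ 20.2  -6.4 215. ] 532
215 [-21.7 -22.1 215. ] [ 21.6  -4.2 236.4] 352
240 [ -9.6 -20.  242.5] [  5.5 -16.3 252.2] 12
rim w [525.94578166 300.61279507  64.05231752] [589.99412796 359.50351636  72.42391069] 754
rim top [527.53453648 293.44624216  66.04384367] [577.84933667 333.73629563  73.88671638] 85
```

View pics/l1.png

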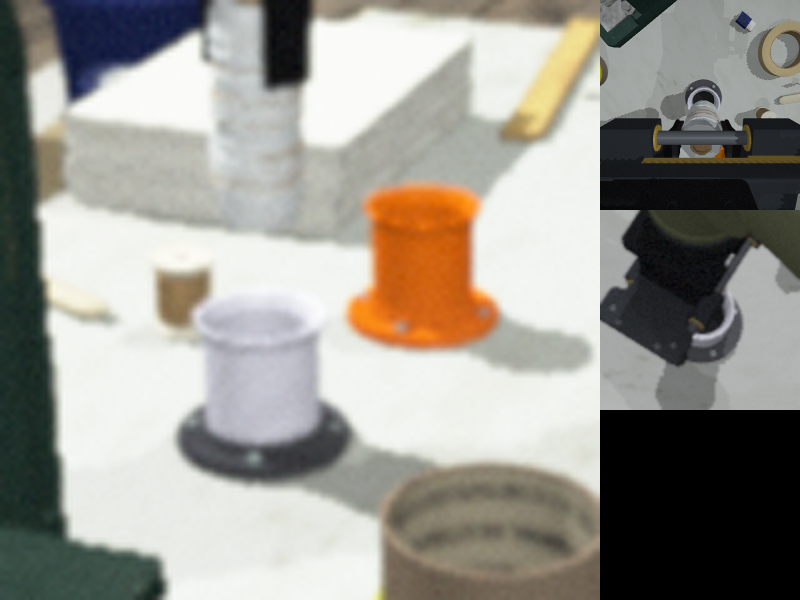

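The spool hangs upright in the grip over the cup, and the bystanders haven't moved. The side view lines up and the wrist view calls for about 1.5 mm of correction. I'll apply it and start down.

```bash
python3 -m handwheel '[[[0.05,0.03,0.2],0],[[0,0,0.4],0],[[0,0,0.4],0],[[0,0,0.3],0],[[0,0,0.1],0]]'; python3 -m handwheel '[[[0,0,0],0],[[0,0,0],0],[[0,0,0],0],[[0,0,0],0],[[0,0,0],0]]'; python3 look.py pics/l2.png
```

```text
time: 10.45
tool_pos: [557.7, 325.7, 330.1]
orientation: [3.023, -0.844, -0.005]
ft_force: [0.4, -0.1, -0.7]
opening: 41.6
time: 10.87
tool_pos: [558.4, 326.5, 334.0]
orientation: [-3.025, 0.845, -0.001]
ft_force: [0.4, -0.7, -1.7]
opening: 41.7
10.8667 [558.35391045 326.51803114 333.97484727] [-3.02514068e+00  8.44666965e-01 -1.31346119e-03] [ 0.4453042  -0.6702342  -1.71627703] 41.74240780599893
spool in tool, by tool z:
140 [-25.9 -22.1 140.1] [ 26.   16.9 165. ] 4000
165 [-26.  -22.3 165.2] [ 25.9  -7.8 190. ] 1064
190 [-22.4 -22.1 190. ] [ 20.3  -6.1 215. ] 535
215 [-21.7 -22.1 215. ] [ 21.1  -6.5 236.9] 349
240 [ -9.6 -20.1 241.6] [  5.5 -16.1 252.9] 12
rim w [525.90087814 300.71734342  64.02035217] [590.02156608 359.56107246  72.49830741] 1007
rim top [527.87884234 293.42900036  66.44085488] [576.0890881  337.89432285  74.13303736] 69
```

View pics/l2.png

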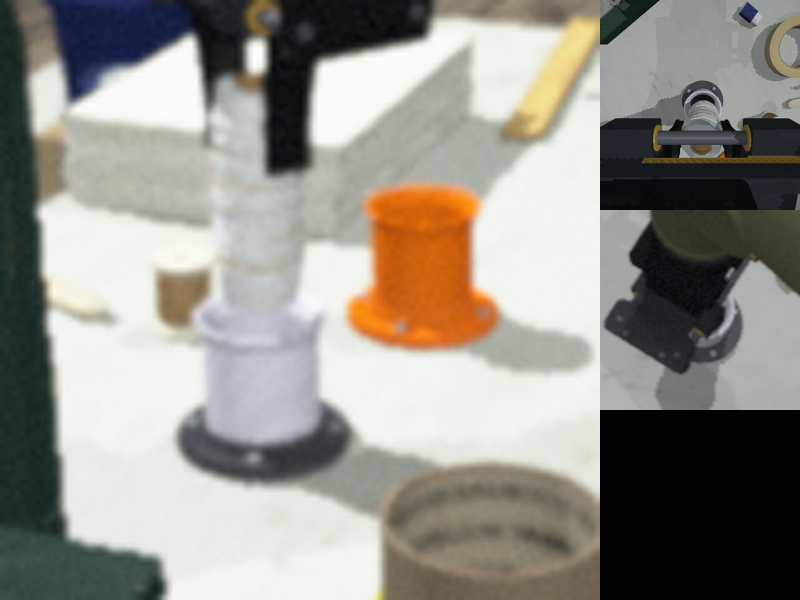

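The spool's lower end, at (261,300), sits over the middle of the rim at (260,315). I'll go down slowly and watch the force.

```bash
python3 -m handwheel '[[[0,0,0.15],0],[[0,0,0.15],0],[[0,0,0.15],0],[[0,0,0.1],0],[[0,0,0.05],0]]'; python3 -m handwheel '[[[0,0,0.1],0],[[0,0,0.1],0],[[0,0,0.1],0],[[0,0,0.05],0],[[0,0,0],0]]'; python3 -m handwheel '[[[0,0,0],0],[[0,0,0],0],[[0,0,0],0],[[0,0,0],0],[[0,0,0],0]]'
```

```text
time: 11.43
tool_pos: [558.0, 326.1, 314.2]
orientation: [3.025, -0.845, -0.002]
ft_force: [0.3, -0.2, -1.6]
opening: 41.7
time: 11.85
tool_pos: [558.1, 326.2, 304.2]
orientation: [3.025, -0.845, -0.001]
ft_force: [0.3, 0.5, -2.2]
opening: 41.8
time: 12.27
tool_pos: [558.3, 326.3, 304.9]
orientation: [-3.026, 0.845, -0.0]
ft_force: [0.5, -1.0, -1.4]
opening: 41.5
```

```bash
for k in 1; do python3 -m handwheel '[[[0,0,0.06],0],[[0,0,0.06],0],[[0,0,0.06],0],[[0,0,0.06],0],[[0,0,0.06],0]]';python3 -m handwheel '[[[0,0,0.03],0],[[0,0,0.03],0],[[0,0,0.03],0],[[0,0,0.03],0],[[0,0,0],0]]'; python3 -m handwheel '[[[0,0,0],0],[[0,0,0],0],[[0,0,0],0],[[0,0,0],0],[[0,0,0],0]]'; done
```

```text
time: 12.68
tool_pos: [558.3, 326.5, 296.2]
orientation: [-3.026, 0.845, -0.001]
ft_force: [0.3, -0.3, 3.3]
opening: 41.9
time: 13.1
tool_pos: [558.3, 326.4, 292.3]
orientation: [-3.026, 0.845, -0.0]
ft_force: [-1.1, -0.7, 3.9]
opening: 41.6
time: 13.52
tool_pos: [558.3, 326.3, 292.3]
orientation: [-3.026, 0.845, -0.0]
ft_force: [-0.2, -0.5, 4.0]
opening: 41.7
```

```bash
python3 -m handwheel '[[[0,0,0.08],0],[[0,0,0.08],0],[[0,0,0.08],0],[[0,0,0.08],0],[[0,0,0.06],0]]';python3 -m handwheel '[[[0,0,0.02],0],[[0,0,0.02],0],[[0,0,0],0],[[0,0,0],0],[[0,0,0],0]]'; python3 -m handwheel '[[[0,0,0.03],0],[[0,0,0.03],0],[[0,0,0],0],[[0,0,0],0],[[0,0,0],0]]'
```

```text
time: 13.93
tool_pos: [558.3, 326.4, 280.9]
orientation: [-3.026, 0.845, -0.001]
ft_force: [-0.3, -0.4, 6.6]
opening: 42.0
time: 14.35
tool_pos: [558.4, 326.5, 280.0]
orientation: [-3.025, 0.845, -0.001]
ft_force: [-0.7, -0.5, 6.0]
opening: 41.9
time: 14.77
tool_pos: [558.4, 326.5, 278.2]
orientation: [-3.025, 0.845, -0.001]
ft_force: [-1.0, 0.3, 7.4]
opening: 41.9
```

```bash
python3 -m handwheel '[[[0,0,0.03],0],[[0,0,0.03],0],[[0,0,0],0],[[0,0,0],0],[[0,0,0],0]]';python3 -m handwheel '[[[0,0,0.03],0],[[0,0,0],0],[[0,0,0],0],[[0,0,0],0],[[0,0,0],0]]'; python3 -m handwheel '[[[0,0,0.03],0],[[0,0,0],0],[[0,0,0],0],[[0,0,0],0],[[0,0,0],0]]'
```

```text
time: 15.18
tool_pos: [558.4, 326.5, 276.6]
orientation: [-3.025, 0.845, -0.001]
ft_force: [-0.8, -0.6, 7.6]
opening: 41.5
time: 15.6
tool_pos: [558.4, 326.5, 275.7]
orientation: [-3.025, 0.845, -0.001]
ft_force: [-0.7, -0.1, 7.7]
opening: 42.0
time: 16.02
tool_pos: [558.4, 326.5, 275.1]
orientation: [-3.025, 0.845, -0.001]
ft_force: [-0.6, -1.4, 8.9]
opening: 41.5
```

```bash
python3 -m handwheel '[[[0,0,0.02],0],[[0,0,0],0],[[0,0,0],0],[[0,0,0],0],[[0,0,0],0]]';python3 -m handwheel '[[[0,0,0.02],0],[[0,0,0],0],[[0,0,0],0],[[0,0,0],0],[[0,0,0],0]]'
```

```text
time: 16.43
tool_pos: [558.5, 326.6, 275.0]
orientation: [-3.025, 0.845, -0.002]
ft_force: [-1.7, -1.0, 11.1]
opening: 41.5
time: 16.85
tool_pos: [558.6, 326.7, 274.9]
orientation: [-3.025, 0.845, -0.003]
ft_force: [-2.6, -1.2, 13.1]
opening: 41.6
```

The TCP has stopped at 274.9 mm, against a predicted stop of 275.2 mm, and the force is rising steeply, so the plunger is on its stop. One last look.

```bash
python3 -m handwheel '[[[0,0,0],0],[[0,0,0],0],[[0,0,0],0],[[0,0,0],0],[[0,0,0],0]]';python3 look.py pics/l3.png
```

```text
time: 17.27
tool_pos: [558.6, 326.7, 274.9]
orientation: [-3.025, 0.845, -0.003]
ft_force: [-2.5, -1.4, 12.7]
opening: 41.6
17.2667 [558.58381595 326.71353091 274.9279962 ] [-3.02457803e+00  8.44794245e-01 -2.71466094e-03] [-2.52585562 -1.44863825 12.6507303 ] 41.6181011627167
spool in tool, by tool z:
140 [-26.  -22.2 140. ] [ 26.   16.6 165. ] 4004
165 [-26.  -22.1 165.1] [ 26.   -7.9 190. ] 1028
190 [-22.5 -21.9 190. ] [ 19.8  -6.3 199.9] 256
rim w [532.4156065  313.28403404  64.01503096] [590.10651819 359.55019437  74.92107564] 1466
rim top [532.49614152 293.34387058  66.47816861] [578.83039709 309.38908768  72.69827798] 39
```

View pics/l3.png

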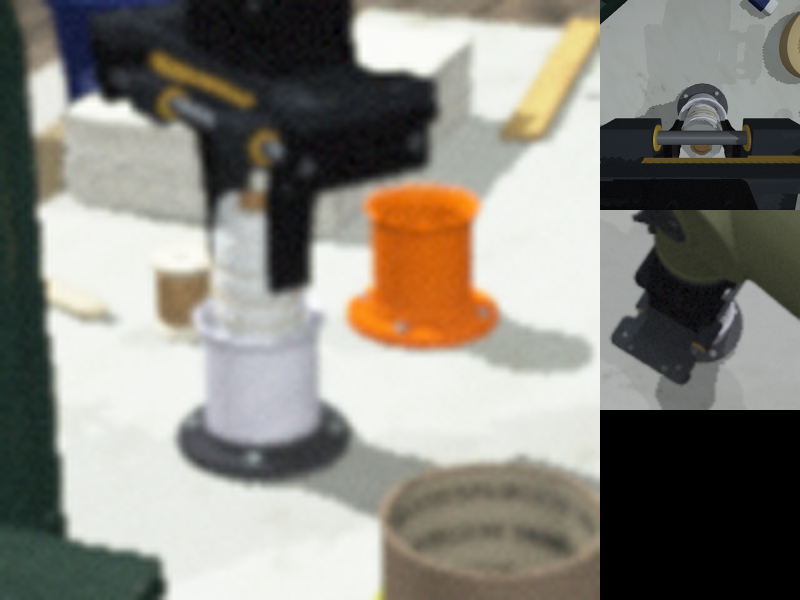

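The spool is upright and deep in the cup, still gripped with the fingertips above the rim. It hasn't slipped and the force is steady at about 13 N, so I'll hand in.

```bash
python3 -c "
from station import *
print(close_job())"
```

```text
the job is handed in; nothing more can be done
None
```

I gripped the larger white spool near its top and lowered it upright into the metal spring cup. I then pressed the plunger down to its stop and handed the job in at about 17.3 s, with the gripper still holding the spool down.

- **Plunger on its stop:** the TCP stopped moving at 274.9 mm, where I had predicted 275.2 mm. Over the last two small steps the reading rose from about 9 N to 13 N with almost no travel. Allowing for the gripped spool's weight, the push was about 14 N, well under 40 N, and it held steady.
- **Grip:** the opening stayed at 41.6 mm. The spool showed no slip or tilt in the wrist depth, and the fingertips stayed clear above the rim.
- **Sideways force:** a small one of about 3 N built up at the end.
- **Bystanders:** the card cup and reel had not moved in the last picture. The wax cake was out of that view, so I didn't recheck it, though nothing went near it.
- **Camera disagreement:** the top and wrist cameras differed by about 2.5 mm in y on absolute positions, but agreed on the offset from spool to cup, which is what I used.

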